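# Peel the stuck lid off a clamped well plate

## Robot

A 7-joint arm with a two-finger parallel gripper is mounted at the origin on the work surface. World frame = base frame: x ahead of the robot, y to its left, z up, the work surface at z = 0. Lengths are in m, angles in rad, forces in N, time in s.
With the tool pointing down it reaches from about 0.425 to 0.825 m from the base axis. Payload 3.6 kg.
Tool frame: the origin (TCP) lies where the fingers leave the gripper's body, on its centre line; the fingertips stand 73 mm ahead of it and the grasp point (between the pads) lies 54 mm ahead of it; z points along the fingers, y is the line along which they close (so a half turn about z gives the same grasp; the last joint's range is limited). The gripper opens to 85 mm and grips with 20 to 120 N. Pads are 22 mm wide; open, the fingers measure 114 mm over their backs; the gripper's body (76 mm by 85 mm) begins 54 mm behind the grasp point. The pads swing forward as they close: fully open they stand 13 mm farther back than shut.
Start: joints at [1.196, 0.615, -0.013, 1.423, 0.008, 1.103, -0.04], TCP at [0.222, -0.611, 0.304] pointing down, gripper open.
Joint ranges: [-3.12, 3.12], [-0.3, 2.06], [-1.34, 1.32], [0.26, 2.42], [-1.36, 4.5], [0.01, 1.98], [-2.84, 2.84]. Speed limits (rad/s): [2.79, 2.79, 3.14, 3.14, 3.14, 3.14, 3.14].

## Interface

Orientations are given as a unit quaternion [x, y, z, w].
In Python, from station import arm, snapshot, camera_info, ticket gives the robot as it stands. Calls block until the motion is done:
- arm.movep(position, orientation): joint-space move of the TCP to a pose.
- arm.line_to(position, velocity=0.15, ori=None): straight line of the TCP; ori=None keeps the orientation; velocity is the mean speed in m/s.
- arm.move_j(angles): joint-space move.
- arm.move_gripper(opening, effort=None): opening from 0.0 (shut) to 1.0 (fully open); effort is the grip in N (None keeps the last); returns when the fingers have stopped.
- arm.pause(seconds).
- arm.ik(position, orientation): joint angles nearest the present ones, or None.
- snapshot(name): name is "scene" or "side" or "wrist"; returns the picture (400x640x3 uint8, blue, green, red); there is no depth.
- camera_info(name): a dict with "fx", "fy", "cx", "cy" (pixels), "dist_coeffs" ([k1, k2, p1, p2, k3] as OpenCV has them; the pictures are not rectified), "R" (3x3) and "t" (3): a world point X has camera coordinates R X + t; the wrist camera has in their place "T_tool_cam" (4x4, takes a point from camera to tool coordinates, whose origin is the TCP and whose axes are the flange's). Camera axes: x right, y down, z forward; pixel columns grow to the right and rows downward; lengths in m; the calibration is good to about 2 mm. A picture is of the moment at which its call begins: read the wrist's pose just before it. camera_info takes no time and is no camera call.
A pose or a line that the arm cannot do raises arm.MotionError and nothing moves.
- ticket.finish_job(): hands the job in; it is judged then, once.
Readings, each from a call of its own:
- arm.read_time(): time.
- arm.read_joint_positions(): joint angles.
- arm.read_dq(): joint speeds.
- arm.read_effort(): joint torques, N m.
- arm.read_tool_pos(): TCP position.
- arm.read_eef_rot(): TCP orientation.
- arm.read_ft_force(): force on the tool from outside, world axes, zero at the start.
- arm.read_wrist_torque(): the same for the moment, N m.
- arm.read_opening(): opening from 0.0 (shut) to 1.0 (fully open).
- arm.read_finger_force(): force on a finger pad.
Only numpy, scipy, OpenCV 4.12 (cv2) and the standard library are available. Lean on these libraries where they do the work, as an engineer would, in place of code of your own. Each camera call takes 0.05 s, during which the arm holds its last target. There are 200 camera calls.

## Task

The wet lid of the incubated well plate on the heated shaker is stuck fast. Swing the shaker's blue-knobbed plate clamp fully shut over the plate's skirt, then peel the lid off by its orange corner tab: raise that corner first while the opposite corner still rests on the plate, and only then lift the lid clear, leaving the plate seated. Finish while holding the lid by its tab, level and right way up, about a hand's breadth above the middle of the steel drip tray - do not put it down or let go - with everything else on the bench left where it was.

Things in the scene. Friction and masses are not known exactly. Their poses are not given: they have to be found in the camera images.
- shaker: heated plate shaker fixed to the bench: cream housing 240 (x) x 200 (y) x 72 mm high, grey sloped panel on its -x front, aluminium carrier on top (160 x 150 mm, top at z 86 mm) with a dark heating block on which the plate sits, 20 mm to +x of the origin, z 108 mm. Origin: centre of the underside; x to its back, y to its left, z up. Two fixed claws reach over the plate's skirt on the +x side
- plate_seat (a point): the point on the shaker (20, 0, 108 mm in its frame) where the centre of the plate's underside belongs; axes as the shaker
- clamp_pivot (a point): the clamp lever's vertical pivot axis on the shaker, 64 mm to -x of the plate's centre, at the lever's underside (z 115.5 mm above the bench); axes as the shaker
- clamp_knob (a point): point on the axis of the clamp's upright round blue knob (16 mm across, standing up from the lever, top at 149.5 mm above the bench), 8 mm below its top: where to grip it; 65 mm from the pivot
- clamp (a joint): angle (rad) of the plate clamp, a dark steel lever 4 mm thick turning level about the pivot. 0 = fully shut: lever along the shaker's -y, its nose over the plate's skirt, under the lid's edge. Grows as the knob swings out to -x: at angle a the knob is (-65 sin a, -65 cos a) mm from the pivot in the shaker's frame. Stops at 0 and 1.0; needs about 1 N at the knob and stays where it is left
- plate: 24-well plate, clear with pink wells, 85.5 (x) x 127.8 (y) x 22 mm high with a 6 mm high skirt standing 6 mm out around its foot, 110 g, loose on the shaker between stops with 1.5 mm play. Origin: centre of its underside; axes as the shaker. If the clamp is open, it comes up with the lid
- lid: the plate's clear lid, an upside-down shallow tray 81 (x) x 123 (y) x 10 mm high, 45 g. Origin: its centre at the level of its lower edge, z up, axes as the plate; seated, its top is 132 mm above the bench. A springy lug on the plate in the middle of each side grips the skirt from inside: straight up it resists with 7 to 11 N, one corner first with about 4 N; a lug lets go after about 4 mm of rise
- lid_tab (a point): middle of the orange lift tab at the lid's -x, +y corner, 15 mm out from the corner, at (-52.1, 73.1, 6 mm) in the lid's frame, 42 mm above the shaker's carrier. The flat tab is 14 mm wide, 8 mm thick (its top 4 mm above this point) and sticks out 28 mm level towards (-1, 1, 0)/sqrt(2) in the lid's frame: pinch it across its width, along (1, 1, 0)/sqrt(2)
- lid_far (a point): the lower edge of the lid's corner opposite the tab, at (40.5, -61.5, 0 mm) in the lid's frame; 14 mm above the plate's underside while the lid is seated
- tray: empty stainless steel drip tray, 220 (x) x 180 (y) x 28 mm high, open-topped, walls 3 mm, loose on the bench (0.55 kg). Origin: centre of its underside, z up
- medium: bystander: bottle of pink medium, 68 mm across, 155 mm high; origin at the centre of its foot
- tube: bystander: free-standing 50 ml tube with blue cap, 34 mm across, 112 mm high, between the shaker and the tray; origin at the centre of its foot
- dishes: bystander: stack of three culture dishes, 92 mm across, 47 mm high; origin at the centre of its foot
- tips: bystander: blue box of pipette tips with clear cover, 87 x 122 x 73 mm; origin at the centre of its underside
- rack: bystander: green tube rack with capped tubes, 75 x 120 x 103 mm; origin at the centre of its underside
- pipette: bystander: hand pipette lying on the bench near the robot along y, about 270 mm long, 20 mm high; origin under its handle
- timer: bystander: white lab timer lying flat, 55 x 75 x 22 mm; origin at the centre of its underside
There are look-alikes about, which are no part of the job. Leave any brown, pink or turquoise look-alike of the lid alone.

How it is judged:
On the way, in this order (a step that is already met when the one before it is completed fails the run):
1. the plate clamp is swung fully shut, the lid still on (value of joint clamp below 0.1 rad and z of lid_far in the frame of plate below 0.018 m and angle between lid's own z axis and vertical below 0.05 rad), for 0.2 s.
2. the lid's tab corner is raised (lid tilted at least 0.09 rad) while the opposite corner is still down on the plate (angle between lid's own z axis and vertical above 0.09 rad and z of lid_tab in the frame of plate above 0.03 m and z of lid_far in the frame of plate below 0.021 m and value of joint clamp below 0.1 rad), for 0.1 s.
At the end, for the whole second after the job is handed in: Clamp shut (under 0.1 rad); plate level on its seat (within 6 mm); the fingers hold the lid by its tab, still, right way up and within 0.26 rad of level, nothing else carrying it, its centre within 50 mm of the tray's in plan, its lower edge 60 to 200 mm above the bench; tray not moved 30 mm (value of joint clamp below 0.1 rad and distance between plate and plate_seat below 0.006 m and angle between plate's own z axis and vertical below 0.05 rad and horizontal distance between lid and tray below 0.05 m and height (world z) of lid between 0.06 and 0.2 m and angle between lid's own z axis and vertical below 0.26 rad and linear speed of lid below 0.03 m/s and contact force between lid and the fingers above 1 N and distance between the grasp point and lid_tab below 0.03 m and contact force between lid and tray below 0.05 N and contact force between lid and plate below 0.05 N and contact force between lid and shaker below 0.05 N and contact force between lid and tube below 0.05 N and distance of tray from where it was at the start of the episode below 0.03 m); the arm keeps its last pose, push and grip.
It fails at once if the plate was pulled up or dragged off its seat (over 8 mm or tilted over 0.08 rad) (distance between plate and plate_seat above 0.008 m or angle between plate's own z axis and vertical above 0.08 rad).
It fails at once if the lid was lifted while the clamp was open (value of joint clamp above 0.2 rad and z of lid_tab in the frame of plate above 0.032 m).
It fails at once if the tray was pushed away (distance of tray from where it was at the start of the episode above 0.03 m).
It fails at once if one of the other things on the bench was disturbed (moved over 30 mm or tipped over 0.4 rad) (distance of any of medium, tube, dishes, tips, rack, pipette, timer from where it was at the start of the episode above 0.03 m or angle between any of medium, tube, dishes, tips, rack, pipette, timer's own z axis and vertical above 0.4 rad).
It also fails if it takes over 54 s, if anything falls off the work surface, if the arm or the gripper's body presses on something with over 40 N, if the wrist force passes 120 N, or if a joint passes its speed limit or range.

## Working session

There is one attempt and no reset: what is moved stays moved. The work goes in short steps, each a Python script; the robot and the scene stay as the last script left them, time stands still between calls to the robot, and variables do not carry over. Pictures are saved under pics/ and viewed, at most 10 in all, crops included, and the job is handed in when it is done.

```bash
mkdir -p pics; python3 - <<'E'
from station import arm,snapshot,camera_info
import cv2
for n in("scene","side"):
    cv2.imwrite(f"pics/{n}0.png",snapshot(n)); c=camera_info(n); print(n,c)
c=camera_info("wrist");print(c, arm.read_tool_pos(),arm.read_eef_rot(),arm.read_time())
E
```

```text
scene {'fx': 457.63325991858443, 'fy': 457.63325991858443, 'cx': 320.49752391583837, 'cy': 201.04257751021171, 'dist_coeffs': array([0.03940831, 0.        , 0.        , 0.        , 0.        ]), 'R': array([[-0.88616929,  0.46301081,  0.01802711],
       [ 0.26693015,  0.54191271, -0.79691839],
       [-0.37875095, -0.70139262, -0.60381794]]), 't': array([ 0.55490979, -0.01748175,  1.36193902])}
side {'fx': 508.77142310826633, 'fy': 508.77142310826633, 'cx': 320.76033198242044, 'cy': 210.99566063122316, 'dist_coeffs': array([-0.14719299,  0.        ,  0.        ,  0.        ,  0.        ]), 'R': array([[-0.74042485, -0.67212226,  0.0047653 ],
       [-0.52666721,  0.57575426, -0.62540282],
       [ 0.41760352, -0.46557351, -0.78028752]]), 't': array([0.3286089 , 0.41764075, 1.32581937])}
{'fx': 307.1363355906444, 'fy': 307.1363355906444, 'cx': 321.7036738886139, 'cy': 197.1687609423349, 'dist_coeffs': array([0.01817638, 0.        , 0.        , 0.        , 0.        ]), 'T_tool_cam': array([[-9.33455291e-04, -9.49990990e-01, -3.12275916e-01,
         7.98881029e-02],
       [ 9.99999548e-01, -8.29991447e-04, -4.64238401e-04,
        -7.60610120e-05],
       [ 1.81835959e-04, -3.12276208e-01,  9.49991335e-01,
        -6.95383227e-02],
       [ 0.00000000e+00,  0.00000000e+00,  0.00000000e+00,
         1.00000000e+00]])} [ 0.22136568 -0.6105801   0.30284818] [ 9.84909341e-01  1.73067026e-01 -2.06122154e-04 -1.16240343e-03] 0.1
```

View pics/scene0.png

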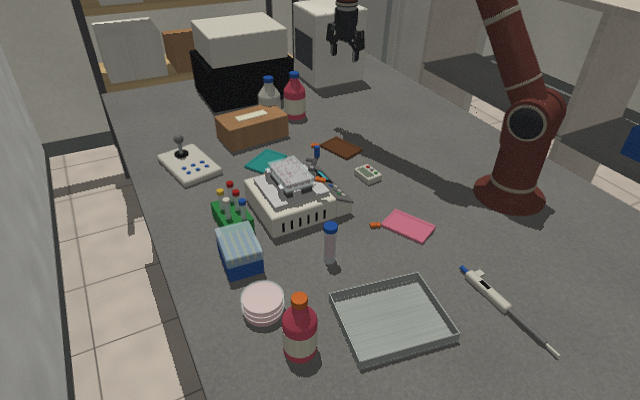

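View pics/side0.png

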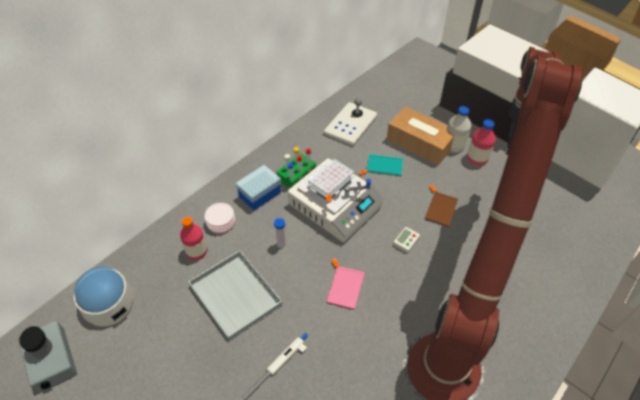

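Scene: the shaker is at about (295,195), with the clear lid at (290,172), an orange tab near (320,180) and the blue knob near (316,150). The tray is at (393,318) and the tube at (330,243). The candidate lids are clear on the shaker (290,172), turquoise (268,162), brown (342,148) and pink (408,226). Only the clear one sits on the shaker's plate, so it fits the description. I'll confirm with an enlarged crop.

```bash
cat > h.py <<'E'
import numpy as np, cv2
from station import arm,snapshot,camera_info
from scipy.spatial.transform import Rotation as Ro
def cam(n):
    c=camera_info(n); K=np.array([[c['fx'],0,c['cx']],[0,c['fy'],c['cy']],[0,0,1]])
    if n=='wrist':
        T=np.eye(4);T[:3,:3]=Ro.from_quat(arm.read_eef_rot()).as_matrix();T[:3,3]=arm.read_tool_pos()
        M=T@c['T_tool_cam']; R=M[:3,:3].T; t=-R@M[:3,3]
    else: R,t=c['R'],c['t']
    return K,c['dist_coeffs'],R,t
def ray(C,uv):
    K,d,R,t=C
    p=cv2.undistortPoints(np.array([[uv]],float),K,d)[0,0]
    v=R.T@np.r_[p,1]; return -R.T@t, v/np.linalg.norm(v)
def onz(C,uv,z):
    o,v=ray(C,uv); return o+v*(z-o[2])/v[2]
def tri(rs):
    A=sum(np.eye(3)-np.outer(v,v) for o,v in rs); b=sum((np.eye(3)-np.outer(v,v))@o for o,v in rs)
    return np.linalg.solve(A,b)
def proj(C,X):
    return cv2.projectPoints(np.array([X],float),cv2.Rodrigues(C[2])[0],C[3],C[0],C[1])[0][0,0]
def blobs(im,lo,hi,amin=4):
    m=cv2.inRange(cv2.cvtColor(im,cv2.COLOR_BGR2HSV),lo,hi)
    n,_,s,c=cv2.connectedComponentsWithStats(m)
    return [(c[i].round(1).tolist(),int(s[i][4])) for i in range(1,n) if s[i][4]>=amin]
OR=((5,150,120),(18,255,255)); BL=((105,130,60),(125,255,255))
E
python3 - <<'E'
from h import *
a=cv2.imread('pics/scene0.png');b=cv2.imread('pics/side0.png')
for n,i in(('scene',a),('side',b)): print(n,'OR',blobs(i,*OR),'\nBL',blobs(i,*BL))
A=cv2.resize(a[130:240,230:370],(0,0),fx=2.8,fy=2.8,interpolation=3);B=cv2.resize(b[140:250,270:410],(0,0),fx=2.8,fy=2.8,interpolation=3)
C=cv2.resize(a[260:370,320:460],(0,0),fx=2.8,fy=2.6,interpolation=3);D=cv2.resize(b[240:350,180:320],(0,0),fx=2.8,fy=2.6,interpolation=3)
cv2.imwrite('pics/c1.png',np.vstack([np.hstack([A,B]),np.hstack([C,D])])[:600,:800])
E
```

```text
scene OR [([312.8, 144.1], 10), ([319.8, 178.3], 37), ([374.9, 223.9], 33), ([298.7, 297.8], 169)] 
BL [([293.6, 74.0], 63), ([267.8, 78.5], 69), ([632.4, 144.3], 450), ([316.4, 150.8], 49), ([201.7, 161.6], 7), ([192.5, 164.7], 6), ([206.2, 165.6], 5), ([183.4, 167.8], 5), ([197.4, 169.2], 5), ([188.0, 172.5], 6), ([330.3, 185.2], 6), ([241.7, 201.3], 40), ([330.1, 226.9], 158), ([243.3, 269.7], 511), ([463.3, 268.8], 32)]
side OR [([549.5, 55.0], 4), ([557.2, 55.5], 10), ([541.9, 59.0], 17), ([559.2, 65.7], 92), ([577.5, 69.2], 30), ([300.0, 156.9], 10), ([362.7, 172.0], 22), ([441.1, 207.5], 602), ([328.2, 197.9], 31), ([186.9, 222.1], 95), ([334.7, 262.7], 37), ([453.9, 300.8], 19), ([476.6, 370.5], 23), ([471.8, 376.7], 9), ([473.6, 385.9], 7)] 
BL [([463.5, 109.8], 93), ([488.4, 123.2], 98), ([289.6, 165.1], 17), ([368.1, 182.2], 17), ([260.1, 198.0], 288), ([352.5, 212.5], 4), ([279.0, 223.1], 85), ([304.1, 336.0], 18)]
```

View pics/c1.png

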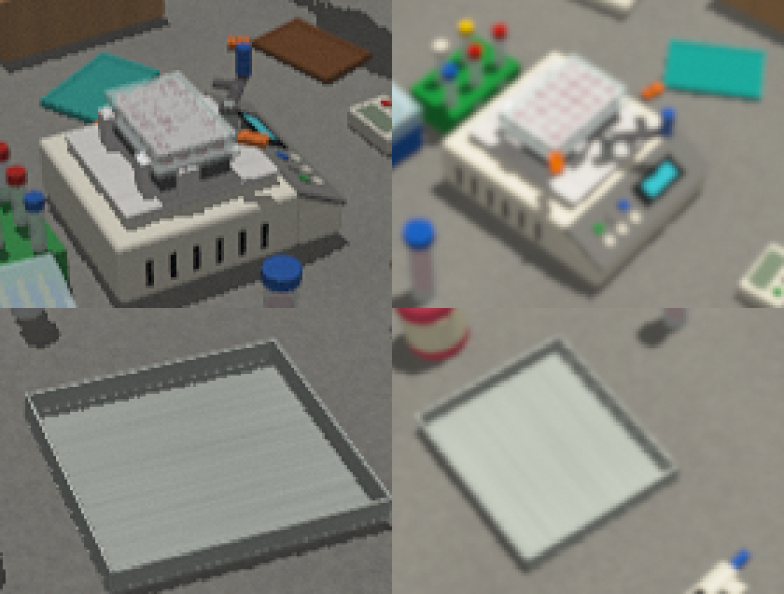

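The crop confirms it: the clear lid on the pink-welled plate has its orange tab at scene (320,178) and side (328,198), at the -x,+y corner. The clamp is open, with its blue knob at scene (316,151) and side (368,182). The tray corners are clear in both views.

```bash
python3 - <<'E'
from h import *
S,D=cam('scene'),cam('side')
tab=tri([ray(S,(319.8,178.3)),ray(D,(328.2,197.9))]);print('tab',tab, onz(S,(319.8,178.3),.128),onz(D,(328.2,197.9),.128))
kn=tri([ray(S,(316.4,150.8)),ray(D,(368.1,182.2))]);print('knob',kn)
print('tube',tri([ray(S,(330.1,226.9)),ray(D,(279,223.1))]))
f=lambda p:(320+p[0]/2.8,260+(p[1]-308)/2.6); g=lambda p:(180+(p[0]-392)/2.8,240+(p[1]-308)/2.6)
a=[onz(S,f(p),.028) for p in((28,398),(275,342),(388,500),(112,575))]
b=[onz(D,g(p),.028) for p in((418,418),(560,340),(677,470),(527,567))]
print('tray',np.round(a,3),np.mean(a,0),'\n',np.round(b,3),np.mean(b,0))
s=lambda p:(230+p[0]/2.8,130+p[1]/2.8); e=lambda p:(270+(p[0]-392)/2.8,140+p[1]/2.8)
P=[onz(S,s(p),.072) for p in((42,142),(120,245),(300,190))];print(np.round(P,3))
Q=[onz(D,e(p),.132) for p in((497,125),(560,55),(625,92),(565,160))];print(np.round(Q,3))
for v in(P[2]-P[1],P[1]-P[0],Q[3]-Q[0],Q[2]-Q[1]):print(np.degrees(np.arctan2(v[1],v[0])))
E
```

```text
tab [ 0.55068545 -0.15058797  0.13152779] [ 0.54806434 -0.15842032  0.128     ] [ 0.55108652 -0.15047644  0.128     ]
knob [ 0.49849265 -0.27502953  0.13527327]
tube [0.60508951 0.00509018 0.10773263]
tray [[0.668 0.123 0.028]
 [0.454 0.158 0.028]
 [0.484 0.33  0.028]
 [0.697 0.296 0.028]] [0.57572282 0.22676618 0.028     ] 
 [[0.69  0.295 0.028]
 [0.659 0.124 0.028]
 [0.447 0.159 0.028]
 [0.473 0.337 0.028]] [0.56760048 0.22872112 0.028     ]
[[ 0.701 -0.311  0.072]
 [ 0.695 -0.128  0.072]
 [ 0.51  -0.129  0.072]]
[[ 0.631 -0.145  0.132]
 [ 0.651 -0.271  0.132]
 [ 0.559 -0.277  0.132]
 [ 0.543 -0.157  0.132]]
-179.81132842098748
91.95435497387435
-171.85738093362454
-176.31264541074597
```

```bash
python3 - <<'E'
from h import *
arm.movep([0.55,-0.21,0.36],[1,0,0,0])
C=cam('wrist'); im=snapshot('wrist'); np.savez('w1.npz',K=C[0],d=C[1],R=C[2],t=C[3]); cv2.imwrite('pics/w1.png',im)
print(arm.read_time(),arm.read_tool_pos(),arm.read_ft_force())
for nm,X in(('tab',(.5507,-.1506,.13)),('knob',(.4985,-.275,.14))):print(nm,proj(C,X))
print(blobs(im,*OR),blobs(im,*BL,20))
cv2.imwrite('pics/w1b.png',cv2.resize(im,(800,500)))
E
```

```text
2.0417 [ 0.54943795 -0.21158508  0.35984216] [-0.28681396  0.0031722  -0.16679017]
tab [260.95955689 178.51528375]
knob [383.56221858 229.82473637]
[([462.2, 112.8], 232), ([215.5, 233.6], 167), ([509.6, 261.8], 145)] [([108.6, 121.1], 1095), ([311.6, 209.7], 52), ([381.2, 229.0], 311), ([69.2, 291.1], 115)]
```

View pics/w1b.png

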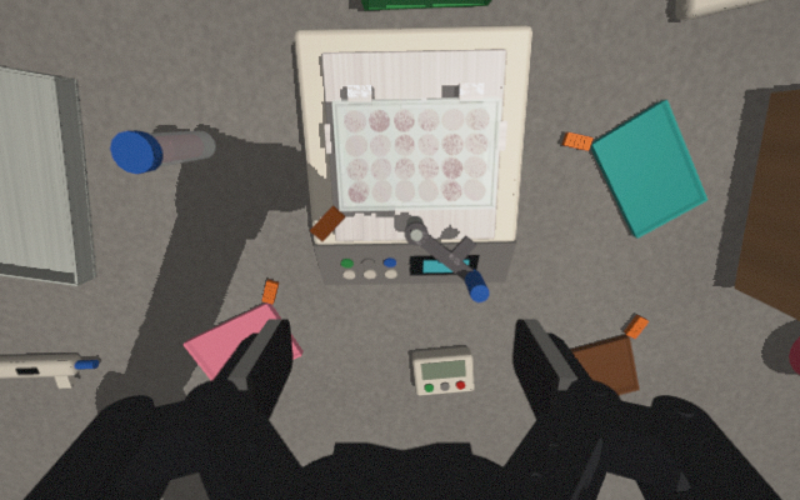

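Wrist view (800-px scale): the shaded tab is at (328,223), the knob top at (480,292), the pivot disc at (416,231), and the lid's top corners are at (335,103), (497,99), (494,207) and (342,211). The tab and knob agree with my estimates.

```bash
python3 - <<'E'
from h import *
z=np.load('w1.npz');C=(z['K'],z['d'],z['R'],z['t'])
q=lambda p:(p[0]/1.25,p[1]/1.25)
L=np.array([onz(C,q(p),.131) for p in((335,103),(497,99),(494,207),(342,211))]);print(L.round(4),L.mean(0))
v=L[0]-L[1]+L[3]-L[2]; yaw=np.arctan2(v[1],v[0])-np.pi/2; u=L[0]-L[3]+L[1]-L[2];yaw2=np.arctan2(u[1],u[0]); print('yaw',np.degrees([yaw,yaw2]))
tab=onz(C,q((328,223)),.132);print('tab',tab)
tab2=tri([ray(C,q((328,223))),ray(cam('scene'),(319.8,178.3)),ray(cam('side'),(328.2,197.9))]);print('tab tri',tab2)
kn=tri([ray(C,(381.2,229)),ray(cam('scene'),(316.4,150.8)),ray(cam('side'),(368.1,182.2))]);print('knob',kn,'top',onz(C,q((480,293)),.1495))
pv=onz(C,q((416,231)),.122);print('pivot',pv)
# housing top edges
H=[onz(C,q(p),.072) for p in((297,33),(530,29),(515,241),(307,243))];print(np.round(H,4))
for y in(yaw,yaw2):
  Rz=lambda a:np.array([[np.cos(a),-np.sin(a)],[np.sin(a),np.cos(a)]])
  c=L.mean(0)[:2]
  print('pred tab',c+Rz(y)@[-.0521,.0731],'pivot',c+Rz(y)@[-.064,0], 'c from tab',tab[:2]-Rz(y)@[-.0521,.0731])
  d=Rz(y).T@(kn[:2]-pv[:2]);print('a',np.arctan2(-d[0],-d[1]),np.linalg.norm(d))
E
```

```text
[[ 0.641  -0.1632  0.131 ]
 [ 0.6432 -0.2806  0.131 ]
 [ 0.5637 -0.2843  0.131 ]
 [ 0.5609 -0.164   0.131 ]] [ 0.60217856 -0.22303101  0.131     ]
yaw [1.21828439 1.6045149 ]
tab [ 0.5513399  -0.15245154  0.132     ]
tab tri [ 0.55078718 -0.15159167  0.13066152]
knob [ 0.49822778 -0.27390355  0.1361322 ] top [ 0.4978132  -0.27365047  0.1495    ]
pivot [ 0.54160626 -0.22316444  0.122     ]
[[ 0.697  -0.1256  0.072 ]
 [ 0.6992 -0.3171  0.072 ]
 [ 0.5168 -0.3215  0.072 ]
 [ 0.5155 -0.1188  0.072 ]]
pred tab [ 0.54853613 -0.15105526] pivot [ 0.53819303 -0.22439174] c from tab [ 0.60498233 -0.2244273 ]
a 0.7286132668847499 0.06675439962666072
pred tab [ 0.54805216 -0.15141849] pivot [ 0.53820366 -0.22482304] c from tab [ 0.6054663  -0.22406406]
a 0.7353542609905322 0.06675439962666073
```

```bash
cat >> h.py <<'E'
def qz(deg): return (Ro.from_euler('z',deg,degrees=True)*Ro.from_quat([1,0,0,0])).as_quat()
YAW=np.radians(1.3); PV=np.array([.540,-.2235])
def rz(a): return np.array([[np.cos(a),-np.sin(a)],[np.sin(a),np.cos(a)]])
E
python3 - <<'E'
from h import *
z=.144+.054; a0=.74
k=np.array([.498,-.2737]); o=qz(np.degrees(YAW-a0))
arm.move_gripper(.5,effort=40)
arm.movep([*k,.27],o); arm.line_to([*k,z],.12)
print('at knob',arm.read_ft_force()); arm.move_gripper(0,effort=40)
print('open',arm.read_opening(),arm.read_finger_force(),arm.read_time())
r=np.linalg.norm(k-PV);print('r',r)
for a in np.linspace(a0,-.04,9)[1:]:
    rr=.065+(r-.065)*max(a,0)/a0
    arm.line_to([*(PV+rz(YAW)@[-rr*np.sin(a),-rr*np.cos(a)]),z],.08,qz(np.degrees(YAW-a)))
    print(round(a,2),arm.read_ft_force().round(1))
arm.pause(.3); print(arm.read_tool_pos(),arm.read_opening(),arm.read_time())
arm.move_gripper(.5); p=arm.read_tool_pos(); arm.line_to([p[0],p[1],.30],.2)
arm.movep([.55,-.21,.36],[1,0,0,0])
C=cam('wrist');im=snapshot('wrist');np.savez('w2.npz',K=C[0],d=C[1],R=C[2],t=C[3]);cv2.imwrite('pics/w2.png',im)
cv2.imwrite('pics/w2b.png',cv2.resize(im[50:250,220:460],(0,0),fx=3,fy=3,interpolation=3));print(arm.read_time(),blobs(im,*BL,40))
E
```

```text
at knob [ 0.08806262 -0.45542223  0.54642807]
open 0.17263890065441176 39.08409655094147 4.2
r 0.06545257825326671
0.64 [ 0.7 -0.2  5.3]
0.54 [ 1.3 -0.3  5.8]
0.45 [ 0.2 -1.2  6.1]
0.35 [ 0.2 -1.6  6.7]
0.25 [ 1.8 -0.8  5.4]
0.16 [ 1.2 -0.5  5.4]
0.06 [ 0.9 -1.   5.5]
-0.04 [-5.9  0.7 11.6]
[ 0.54181047 -0.28832293  0.19887771] 0.1732567068538962 6.5
8.0667 [([110.9, 120.1], 1094), ([401.3, 191.3], 319), ([313.6, 209.7], 53), ([70.2, 290.0], 116)]
```

View pics/w2b.png

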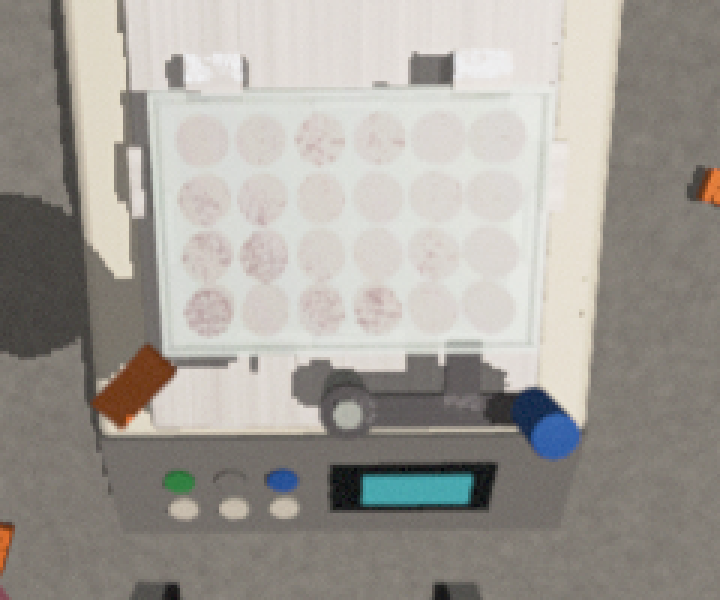

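The clamp lies parallel to the plate's front edge with its nose over the skirt, and the lid is still seated. The tab is at crop (134,386), which is full-picture (264.7,178.7).

```bash
python3 - <<'E'
from h import *
z=np.load('w2.npz');C=(z['K'],z['d'],z['R'],z['t'])
t=onz(C,(264.7,178.7),.132)[:2]; out=rz(YAW)@(np.array([-1,1])/2**.5)
print('tab',t); t=.7*t+.3*np.array([.5487,-.1514]); print(t)
g=t+.002*out; q=qz(np.degrees(YAW)-45)
arm.move_gripper(.45,effort=40)
arm.movep([*g,.27],q); arm.line_to([*g,.128+.054],.12); print(arm.read_tool_pos(),arm.read_ft_force())
arm.move_gripper(0,effort=100)
print(arm.read_opening(),arm.read_finger_force(),arm.read_ft_force(),arm.read_time())
im=snapshot('scene');im2=snapshot('side');print(blobs(im,*OR),blobs(im2,*OR))
cv2.imwrite('pics/g.png',np.hstack([cv2.resize(i,(0,0),fx=3,fy=3,interpolation=3) for i in(im[110:230,240:370],im2[120:240,270:400])]))
np.save('tab.npy',np.r_[t,.128])
E
```

```text
tab [ 0.55095508 -0.15203277]
[ 0.55027855 -0.15184294]
[ 0.54938564 -0.15083741  0.18276856] [-0.08720158 -0.07087782 -0.29904752]
0.13644350915641482 97.67096400260925 [-0.85136467  0.44538527  5.35571066] 10.3
[([374.7, 224.0], 33), ([298.7, 297.8], 169)] [([300.0, 156.7], 9), ([364.7, 171.0], 7), ([328.6, 197.4], 19), ([186.9, 222.1], 95), ([334.7, 262.7], 37), ([473.5, 385.0], 4)]
```

View pics/g.png

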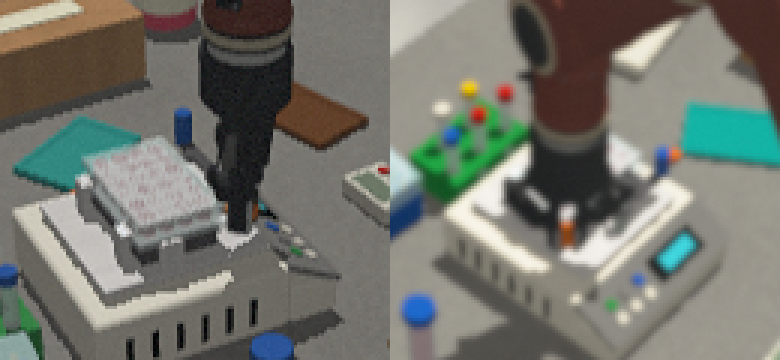

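The tab is between the pads and the lid is still seated. Next I peel by rotating about the far corner.

```bash
python3 - <<'E'
from h import *
tab=np.load('tab.npy'); far=tab+np.r_[rz(YAW)@[.0926,-.1346],-.006]
p0=arm.read_tool_pos(); R0=Ro.from_quat(qz(np.degrees(YAW)-45))
d=tab-far; d[2]=0; d/=np.linalg.norm(d); n=np.cross(d,[0,0,1])
for th in(.03,.06,.09,.12,.14,.17,.20):
    Q=Ro.from_rotvec(n*th)
    arm.line_to(far+Q.apply(p0-far),.03,(Q*R0).as_quat())
    if abs(th-.14)<1e-6: arm.pause(.3)
    print(th,arm.read_ft_force().round(1),arm.read_wrist_torque().round(2),round(arm.read_opening(),3))
print(arm.read_time())
im=snapshot('scene');im2=snapshot('side')
cv2.imwrite('pics/p.png',np.hstack([cv2.resize(i,(0,0),fx=3,fy=3,interpolation=3) for i in(im[110:230,240:370],im2[120:240,270:400])]))
np.savez('peel.npz',far=far,p0=p0,n=n)
E
```

```text
0.03 [-0.4  0.8 -0.1] [ 0.07  0.01 -0.  ] 0.137
0.06 [-0.2 -0.4 -0.9] [-0.11 -0.05  0.01] 0.134
0.09 [-0.1 -0.3 -0.8] [-0.04 -0.04 -0.02] 0.136
0.12 [-0.3  0.6 -0.9] [-0.06 -0.04  0.04] 0.14
0.14 [-0.2 -0.2 -0.6] [-0.03 -0.06  0.02] 0.136
0.17 [-1.1  0.2 -1.3] [-0.14 -0.12 -0.05] 0.136
0.2 [-0.3 -0.  -0.9] [-0.13 -0.13 -0.01] 0.136
12.95
```

View pics/p.png

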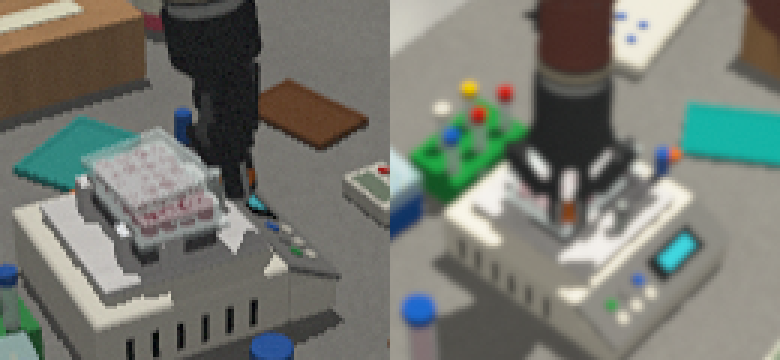

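The tab corner is raised, the far edge is still on the plate and the plate is seated. Next I lift the lid, level it and carry it over.

```bash
python3 - <<'E'
from h import *
z=np.load('peel.npz');far,p0=z['far'],z['p0']
q0=qz(np.degrees(YAW)-45)
p=arm.read_tool_pos(); arm.line_to(p+[0,0,.03],.05); print(arm.read_ft_force().round(1))
arm.line_to([*p0[:2],.26],.1,q0); print(arm.read_ft_force().round(1),arm.read_opening())
tray=np.array([.571,.228]); tabxy=np.load('tab.npy')[:2]; c=tabxy-rz(YAW)@[-.0521,.0731]
g=p0[:2]+tray-c; g3=np.r_[g,.26]; print(g3)
arm.line_to(g3,.15); arm.line_to([*g,.12+.006+.054],.1); arm.pause(.5)
print(arm.read_tool_pos(),arm.read_ft_force().round(2),arm.read_opening(),arm.read_finger_force(),arm.read_time())
im=snapshot('scene');im2=snapshot('side');cv2.imwrite('pics/f.png',np.hstack([cv2.resize(i,(0,0),fx=f,fy=f) for i,f in((im[110:390,200:480],1.42),(im2[130:350,160:410],1.6))][0:1]+[cv2.resize(im2[130:350,170:390],(398,398))]))
np.save('g.npy',g)
E
```

```text
[-0.2  0.1 -1. ]
[ 0.9  0.5 -0.7] 0.134507605265214
[0.51621653 0.30115129 0.26      ]
[0.51622904 0.30119273 0.18010718] [ 0.31  0.57 -0.69] 0.14012293138829832 97.94717073440552 18.7833
```

View pics/f.png

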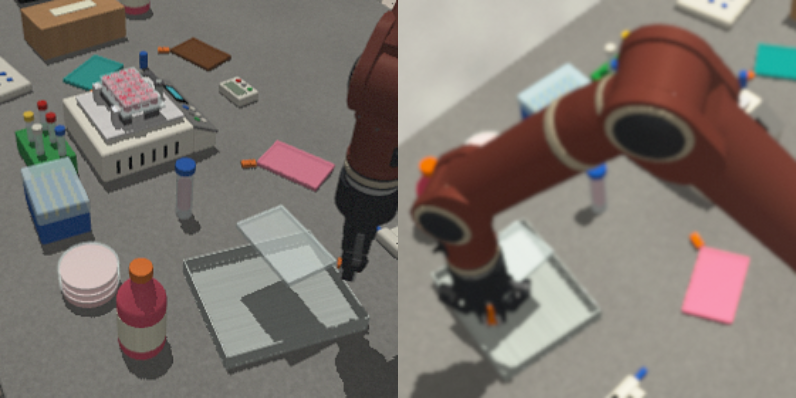

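The lid hangs above the tray by its tab, and the plate is still on the shaker. The lid's corners are at crop (237,222), (282,206), (337,260) and (290,283). I'll check level and centre against the prediction.

```bash
python3 - <<'E'
from h import *
S=cam('scene');c=np.array([.571,.228])
for l,px in(((40.5,-61.5),(237,222)),((40.5,61.5),None),((-40.5,-61.5),(282,206)),((-40.5,61.5),(337,260)),((40.5,61.5),(290,283))):
    if px is None: continue
    X=np.r_[c+rz(YAW)@(np.array(l)/1000),.13]; u=(200+px[0]/1.42,110+px[1]/1.42)
    print(l,proj(S,X).round(1),np.round(u,1),X.round(3),onz(S,u,.13).round(3))
E
```

```text
(40.5, -61.5) [365.5 266.4] [366.9 266.3] [0.613 0.167 0.13 ] [0.61  0.169 0.13 ]
(-40.5, -61.5) [397.7 253.6] [398.6 255.1] [0.532 0.166 0.13 ] [0.533 0.17  0.13 ]
(-40.5, 61.5) [436.3 293.2] [437.3 293.1] [0.529 0.289 0.13 ] [0.527 0.289 0.13 ]
(40.5, 61.5) [402.2 308.8] [404.2 309.3] [0.61 0.29 0.13] [0.607 0.293 0.13 ]
```

The lid is level and centred to within a few millimetres, so I'm handing it in.

```bash
python3 -c "
from station import ticket
print(ticket.finish_job())"
```

```text
the job is handed in; nothing more can be done
None
```

I handed the job in at about 19 s on the robot's clock; no verdict came back. The clamp is shut, the lid was peeled tab corner first with the plate left on its seat, and it is held level by its tab about 120 mm above the middle of the tray.

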